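# Set the card-thickness dial to the red line and store it

## Task

On the white setting unit, push the orange peg round with a fingertip to turn the black dial until its white index mark lines up with the red line on the scale ring, then press the green button on the grey box all the way down and let it come back up. Touch the dial and the box only with light pushes: do not pinch the peg, do not lift or shift the box, press the button only while the dial is correctly set, and leave the other things on the bench alone. Finish with the mark still on the red line.

Things in the scene. Friction and masses are not known exactly. Their poses are not given: they have to be found in the camera images.
- unit: White setting unit that carries dial and scale ring: a box 170 x 170 x 30 mm, fixed to the bench. Origin at the centre of its underside, below the dial's axis. Forcing or pinching the dial with more than 18 N is counted as a fault
- dial: Black round dial, 112 mm across, 4 mm thick, flat on the unit. Origin on its vertical axis at its underside, 34.5 mm above the bench; flat top at 38.5 mm. -x points to the white index mark, +x to the orange peg. Turns either way, over a full turn, no stops in reach; steady friction 0.06 N m (about 1.5 N at the peg); stays where it is left
- index_tip (a point): Outer end of the white index mark (a line 4 mm wide, 40 mm long), on the dial's rim, 56 mm from the axis, 38.5 mm above the bench; opposite the peg
- peg_top (a point): Centre of the top of the orange upright peg on the dial: a cylinder 14 mm in diameter, standing 28 mm above the dial's flat top, 42 mm from the axis, opposite the index mark; its top is 66.5 mm above the bench
- red_line (a point): Inner end of the red line on the scale ring, 58 mm from the dial's axis, 34.5 mm above the bench. The line is 5 mm wide and 20 mm long, and points away from the axis. The ring is a fixed aluminium plate, 162 mm across, top 34 mm above the bench, around and beneath the dial, with black lines every 15 degrees; only this line is red
- store_top (a point): Centre of the top of the green round button, 36 mm across, 38 mm above the bench when up. It stands 12 mm proud of the grey box
- store (a joint): Travel of the green button: 0 up, 0.006 m fully down, straight down against a spring (about 1.5 N to start, 4.5 N fully down); springs back when let go. It counts as pressed from 0.005
- puck: Grey box that carries the green button, 76 x 76 x 26 mm, 0.45 kg, loose on the bench. Origin at the centre of its underside
- pen_cup: Steel pen cup with pens fixed in it, 72 mm across, 150 mm high, bystander; it and the grey box stand on opposite sides of the setting unit. Origin at the centre of its underside
- highlighter: Blue highlighter, 115 x 17 x 17 mm, lying along its x axis, bystander. Origin at the centre of its underside
- red_marker: Red marker, 115 x 17 x 17 mm, lying along its x axis, bystander. Origin at the centre of its underside
- loupe: Black magnifier, 42 mm across, 45 mm high, bystander. Origin at the centre of its underside
- calculator: White calculator, 130 x 85 x 14 mm, bystander. Origin at the centre of its underside
- card_stack: Stack of white cards, 55 x 90 x 45 mm, bystander. Origin at the centre of its underside
- tape_roll: Clear tape roll lying flat, 84 mm across, 24 mm high, bystander. Origin at the centre of its underside
Mind the look-alikes: they are no part of the job. Leave any blue or pink look-alike of the puck alone.

How it is judged:
By the outcome, as a careful person would: the job done as asked, in the order asked, and still so for the second after the job is handed in, with the robot touching nothing.
It also fails if it takes over 61 s, if anything falls off the work surface, if the arm or the gripper's body presses on something with over 40 N, if the wrist force passes 120 N, or if a joint passes its speed limit or range.

## Robot

A 6-joint arm with a two-finger parallel gripper is mounted at the origin on the work surface. World frame = base frame: x ahead of the robot, y to its left, z up, the work surface at z = 0. Lengths are in m, angles in rad, forces in N, time in s.
With the tool pointing down it reaches from about 0.35 to 0.725 m from the base axis. Payload 4.3 kg.
Tool frame: the origin (TCP) lies midway between the tips of the shut fingers; the grasp point (between the pads) lies 19 mm behind it; z points along the fingers, y is the line along which they close (so a half turn about z gives the same grasp; the last joint's range is limited). The gripper opens to 85 mm and grips with 20 to 120 N. Pads are 22 mm wide; open, the fingers measure 114 mm over their backs; the gripper's body (76 mm by 85 mm) begins 54 mm behind the grasp point. The pads swing forward as they close: fully open they stand 13 mm farther back than shut.
Start: joints at [1.007, 0.377, 0.081, 1.274, 0, 1.46], TCP at [0.252, 0.517, 0.231] pointing down, gripper open.
Joint ranges: [-2.72, 2.72], [-0.84, 1.66], [-1.02, 1.22], [-1.77, 2.12], [-1.37, 1.28], [-3.14, 3.14]. Speed limits (rad/s): [2.57, 2.57, 3.14, 3.14, 3.14, 3.14].

## Interface

Orientations are given as [roll, pitch, yaw] about the fixed x, y, z axes, in that order (R = Rz(yaw) Ry(pitch) Rx(roll)).
In Python, from workcell import manip, imaging, job_done gives the robot as it stands.
- The arm moves only by the shell command python3 -m crank 'ROWS'. ROWS is JSON, one flat list of numbers, 5 for each row, row after row: the shift along the tool's x, y, z in cm, then the turn about the tool's z in degrees, then the finger opening in cm, from 0 to 8.54. In form: [x, y, z, spin, grip, x, y, z, spin, grip, ...]. A call has 1 to 8 rows; each row shifts and turns the commanded pose from where the row before left it, along the tool's axes as they then stand; what a row does not reach is not made up. A row lasts 1/8 s, in which the tool goes at most 62.5 mm and 10.7 degrees, less where a joint would pass 70% of its speed; a pose out of reach is approached as far as the arm can. A call with a gripper value outside its range is refused whole. The fingers move at their own pace and stop on an object; the grip force is fixed at half the most. Time passes only in rows, so rows that do not move let the fingers close. It gives the time, the measured TCP pose, the force, the opening and the grip force at its end, in the units of the state.
- manip.get_state(): the state, without advancing time (a new reading comes with each control period).
- imaging.read_camera(name): name is "side" or "top"; returns a dict with "image" (420x560x3 uint8, blue, green, red), "mtx" (3x3 intrinsics, pixels), "rvec" (rotation vector, rad) and "tvec" (3), from world to camera coordinates, as OpenCV has them. Camera axes: x right, y down, z forward; pixel columns grow to the right and rows downward; lengths in m; the calibration is good to about 2 mm. A picture is of the moment at which its call begins. There is no depth.
- job_done(): hands the job in; it is judged then, once.
The state is a dict: "t": time; "joint_positions": joint angles; "dq": joint speeds; "joint_torque": joint torques, N m; "position": TCP position; "tool_rot": TCP orientation; "contact_force": force on the tool from outside, world axes, zero at the start; "ft_torque": the same for the moment, N m; "gripper_width": opening from 0.0 (shut) to 1.0 (fully open); "grasp_force": force on a finger pad.
Only numpy, scipy, OpenCV 4.12 (cv2) and the standard library are available. Lean on these libraries where they do the work, as an engineer would, in place of code of your own. Each camera call takes 0.05 s, during which the arm holds its last target. There are 200 camera calls.

## Working session

There is one attempt and no reset: what is moved stays moved. The work goes in short steps, Python scripts to look and compute and a shell command to move; the robot and the scene stay as the last step left them, time stands still between calls to the robot, and variables do not carry over. Pictures are saved under pics/ and viewed, at most 10 in all, crops included, and the job is handed in when it is done.

```bash
mkdir -p pics; ls; cat > h.py <<'E'
import numpy as np,cv2
from workcell import manip,imaging
def cam(n):
    c=imaging.read_camera(n); c['R']=cv2.Rodrigues(np.array(c['rvec'],float))[0]; c['t']=np.array(c['tvec'],float).ravel(); return c
def back(c,u,v,z):
    d=c['R'].T@np.linalg.inv(c['mtx'])@np.array([u,v,1.]); o=-c['R'].T@c['t']
    return o+d*(z-o[2])/d[2]
def proj(c,p):
    q=c['mtx']@(c['R']@np.array(p,float)+c['t']); return q[:2]/q[2]
E
python3 - <<'E'
from h import *
for n in('top','side'):
    c=cam(n); cv2.imwrite(f'pics/{n}0.png',c['image']); print(n,-c['R'].T@c['t'],c['mtx'][0,0])
s=manip.get_state(); print(s)
E
```

```text
pics
top [ 0.42817383 -0.05526424  1.0901551 ] 419.6866288524422
side [ 0.51996692 -0.91051873  0.80105049] 442.03879270985686
{'t': 0.1, 'joint_positions': array([ 1.00668985e+00,  3.77994581e-01,  7.97687353e-02,  1.27441805e+00,
       -4.08944774e-05,  1.46050730e+00]), 'dq': array([ 0.00099777, -0.00031849,  0.00314077, -0.00014745, -0.00090375,
        0.00204681]), 'joint_torque': array([ 1.69775078e-03, -4.64691675e+01,  2.70583606e+01,  1.19671348e-02,
       -7.09797200e-05,  1.17020409e-06]), 'position': array([0.25176056, 0.5162931 , 0.23045529]), 'tool_rot': array([-3.13975181e+00, -1.62707348e-04,  2.68777510e+00]), 'contact_force': array([ 0.89248061, -0.241878  ,  0.66444594]), 'ft_torque': array([-0.01462498,  0.03286974,  0.01514186]), 'grasp_force': 0.0, 'gripper_width': 1.0037699668424125}
```

View pics/top0.png

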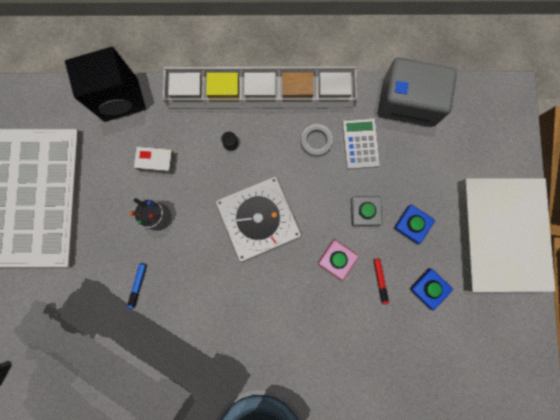

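View pics/side0.png

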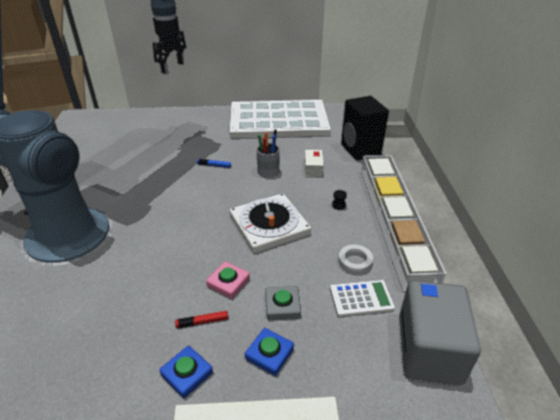

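The top picture shows the dial at about (258,218), its peg at (274,215), the index to the left and the red line at (274,240). Candidates for the button box are grey (368,211), pink (339,260), blue (417,224) and blue (434,290). I choose the grey one, which lies opposite the pen cup at (150,213). Next I check it in one crop and measure.

```bash
cat > meas.py <<'E'
from h import *
def comp(c,mask,box):
    u0,v0,u1,v1=box; m=np.zeros(mask.shape,np.uint8); m[v0:v1,u0:u1]=mask[v0:v1,u0:u1]
    n,l,s,ce=cv2.connectedComponentsWithStats(m); 
    if n<2: return None
    k=1+np.argmax(s[1:,4]); return ce[k],s[k,4],np.argwhere(l==k)[:,::-1]
def hsv(c): return cv2.cvtColor(c['image'],cv2.COLOR_BGR2HSV)
E
python3 - <<'E'
from meas import *
c=cam('top'); s=cam('side')
h=hsv(c); H,S,V=cv2.split(h)
box=(215,175,302,262)
org=((H>5)&(H<20)&(S>120)&(V>90)).astype(np.uint8)
red=(((H<5)|(H>172))&(S>110)&(V>80)).astype(np.uint8)
grn=((H>45)&(H<80)&(S>120)&(V>50)).astype(np.uint8)
for n,m,b,z in(('peg',org,box,.0665),('red',red,box,.0345),('green',grn,(350,190,385,230),.038)):
    r=comp(c,m,b); print(n,r and (r[0],r[1],back(c,*r[0],z)))
hs=hsv(s);H,S,V=cv2.split(hs)
org=((H>5)&(H<20)&(S>120)&(V>90)).astype(np.uint8);red=(((H<5)|(H>172))&(S>110)&(V>80)).astype(np.uint8);grn=((H>45)&(H<80)&(S>120)&(V>50)).astype(np.uint8)
b2=(230,190,312,250)
for n,m,b,z in(('peg',org,b2,.0665),('red',red,b2,.0345),('green',grn,(265,280,300,315),.038)):
    r=comp(s,m,b); print('s',n,r and (r[0],r[1],back(s,*r[0],z)))
a=cv2.resize(c['image'][170:270,210:390],None,fx=4,fy=4,interpolation=2)
b=cv2.resize(s['image'][185:255,220:320],None,fx=2.8,fy=2.8,interpolation=2)
o=np.zeros((600,720,3),np.uint8);o[:400]=a;o[400:596,:280]=b;cv2.imwrite('pics/c1.png',o)
E
```

```text
peg (array([273.78571429, 214.5       ]), np.int32(28), array([ 0.54722518, -0.03699591,  0.0665    ]))
red (array([273.5       , 239.83333333]), np.int32(6), array([ 0.48689721, -0.03568858,  0.0345    ]))
green (array([367.78723404, 210.03546099]), np.int32(141), array([ 0.56126523, -0.27389833,  0.038     ]))
s peg (array([271.22222222, 219.36111111]), np.int32(36), array([ 0.54714145, -0.0485643 ,  0.0665    ]))
s red None
s green (array([282.32369942, 297.06936416]), np.int32(173), array([ 0.5615799 , -0.28010793,  0.038     ]))
```

View pics/c1.png

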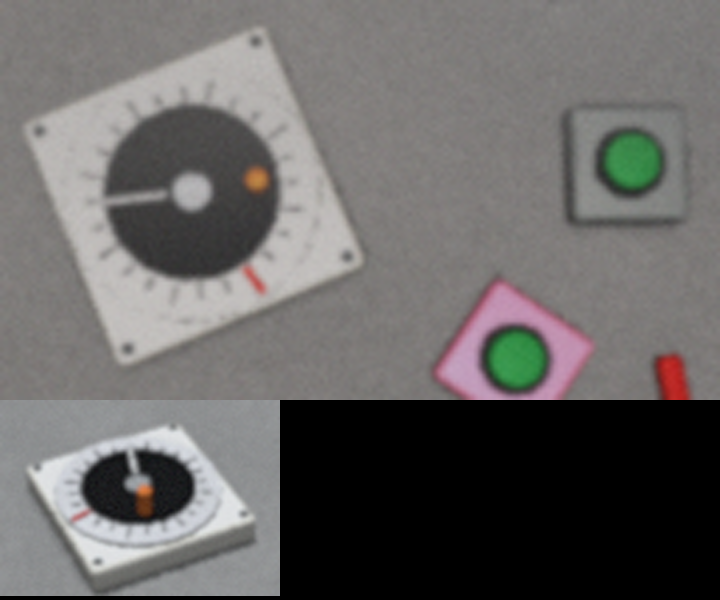

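The crop confirms the grey box with its green button, the mark pointing left (about 97° in world) and the red line lower right (about 216°). The dial must turn about +119° CCW. Next come exact angles.

```bash
cat > ang.py <<'E'
from meas import *
from scipy.ndimage import map_coordinates
from scipy.optimize import minimize
def polar(c,ctr,z,rr,tt):
    T,Rr=np.meshgrid(np.radians(tt),rr); P=np.stack([ctr[0]+Rr*np.cos(T),ctr[1]+Rr*np.sin(T),np.full_like(T,z)],-1).reshape(-1,3)
    uv=cv2.projectPoints(P,c['rvec'],c['tvec'],c['mtx'],None)[0].reshape(-1,2)
    im=c['image'].astype(float)
    return np.stack([map_coordinates(im[...,k],[uv[:,1],uv[:,0]],order=1).reshape(T.shape) for k in range(3)],-1)
tt=np.arange(0,360,.5)
def center(c,g,z=.0385):  # maximise rim contrast (median over angle)
    f=lambda p:-np.median(polar(c,p,z,[.060],tt[::4]).mean(-1))+np.mean(polar(c,p,z,[.0525],tt[::4]).mean(-1))+ .5*np.std(polar(c,p,z,[.056],tt[::4]).mean(-1))
    return minimize(f,g,method='Nelder-Mead',options=dict(initial_simplex=[g,[g[0]+.004,g[1]],[g[0],g[1]+.004]])).x
def peak(w,near=None):
    k=np.argmax(w); i=(np.arange(-16,17)+k)%len(w); q=np.clip(w[i]-.4*w[k],0,None); return tt[k]+.5*(q*np.arange(-16,17)).sum()/q.sum()
def angles(c,ctr):
    a=polar(c,ctr,.0345,np.linspace(.062,.074,7),tt); red=(a[...,2]-a[...,:2].mean(-1)).mean(0)
    b=polar(c,ctr,.0385,np.linspace(.024,.050,9),tt); wh=np.minimum(b.min(-1),200).mean(0); wh-=np.median(wh)
    return peak(red-np.median(red)),peak(wh)
E
python3 - <<'E'
from ang import *
for n in('top','side'):
    c=cam(n); g=[.544,.004] if n=='top' else [.545,0.]
    p=center(c,g); r,m=angles(c,p); print(n,p,'red',r,'mark',m,'need',r-m)
    h=hsv(c);H,S,V=cv2.split(h);org=((H>5)&(H<20)&(S>120)&(V>90)).astype(np.uint8)
    if n=='top':
        q=back(c,*comp(c,org,(215,175,302,262))[0],.0665);d=q[:2]-p;print(q,np.degrees(np.arctan2(d[1],d[0]))%360,np.hypot(*d))
E
```

```text
top [0.54317487 0.00447023] red 215.33148265101585 mark 96.34076425651048 need 118.99071839450536
[ 0.54727028 -0.03724926  0.0665    ] 275.606497667497 0.041920021001881025
side [0.54221149 0.00246321] red 213.3885376111434 mark 95.47056706964302 need 117.91797054150037
```

```bash
python3 -m crank '[-3.2,-2.5,0,0,0,-3.2,-2.5,0,0,0,-3.2,-2.5,0,0,0,-3.2,-2.5,0,0,0,-3.2,-2.5,0,0,0,-3.2,-2.5,0,0,0,-3.2,-2.5,0,0,0,-3.2,-2.5,0,0,0]'; python3 -m crank '[-3.2,-2.5,0,0,0,-3.2,-2.5,0,0,0,-3.2,-2.5,0,0,0,-3.2,-2.5,0,0,0,-3.2,-2.5,0,0,0,-3.2,-2.5,0,0,0,-3.2,-2.5,0,10,0,0,0,0,0,0]'
```

```text
t: 1.3
position: [0.395, 0.2237, 0.2314]
tool_rot: [3.141, 0.0, 2.688]
contact_force: [0.6, -0.4, -0.7]
gripper_width: 0.004
grasp_force: 0.0
t: 2.3
position: [0.5201, -0.0329, 0.231]
tool_rot: [-3.142, 0.001, 2.509]
contact_force: [-0.9, 0.3, -0.3]
gripper_width: -0.0
grasp_force: 0.0
```

```bash
python3 -m crank '[0.3,0.07,4,0,0,0,0,4,0,0,0,0,3,0,0,0,0,2,0,0,0,0,1,0,0,0,0,0,0,0]'; python3 - <<'E'
from h import *
a=cam('top')['image'][165:275,200:320];b=cam('side')['image'][130:260,210:330]
o=np.zeros((480,800,3),np.uint8);o[:367,:400]=cv2.resize(a,(400,367));o[:433,400:]=cv2.resize(b,(400,433));cv2.imwrite('pics/c2.png',o)
E
```

```text
t: 3.05
position: [0.5165, -0.0277, 0.0911]
tool_rot: [-3.141, -0.001, 2.514]
contact_force: [-0.1, 0.9, 0.5]
gripper_width: -0.0
grasp_force: 0.0
```

View pics/c2.png

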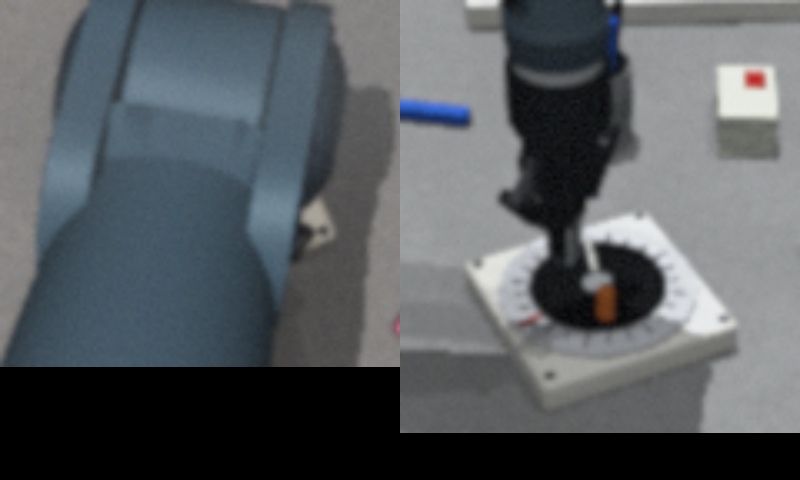

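Picture shows the fingertip over the dial at the -x side of the peg with clearance, while the top view is blocked by the arm. I go down and start the sweep.

```bash
python3 -m crank '[0,0,2,0,0,0,0,1.5,0,0,0,0,1,0,0,0,0,0,0,0]'; python3 -m crank '[-0.366,0.016,0,-5,0,-0.366,0.016,0,-5,0,-0.366,0.016,0,-5,0,-0.366,0.016,0,-5,0,-0.366,0.016,0,-5,0,-0.366,0.016,0,-5,0,-0.366,0.016,0,-5,0,-0.366,0.016,0,-5,0]'
python3 - <<'E'
from ang import *
s=manip.get_state();print(s['position'],np.degrees(s['tool_rot']))
c=cam('side');print(angles(c,[.5422,.0025]))
E
```

```text
t: 3.65
position: [0.5164, -0.0282, 0.0456]
tool_rot: [-3.141, -0.001, 2.513]
contact_force: [0.8, 0.2, 0.4]
gripper_width: 0.004
grasp_force: 0.0
t: 4.65
position: [0.5444, -0.0365, 0.0468]
tool_rot: [-3.141, -0.001, -3.069]
contact_force: [-1.6, -0.6, 0.5]
gripper_width: 0.001
grasp_force: 1.0
[ 0.54442756 -0.03652259  0.04681814] [-1.79963715e+02 -3.97872800e-02 -1.75847307e+02]
(np.float64(213.77823250716966), np.float64(115.24135390642802))
```

```bash
python3 -m crank '[-0.366,0.016,0,-5,0,-0.366,0.016,0,-5,0,-0.366,0.016,0,-5,0,-0.366,0.016,0,-5,0,-0.366,0.016,0,-5,0,-0.366,0.016,0,-5,0,-0.366,0.016,0,-5,0,-0.366,0.016,0,-5,0]';python3 -m crank '[-0.366,0.016,0,-5,0,-0.366,0.016,0,-5,0,-0.366,0.016,0,-5,0,-0.366,0.016,0,-5,0,-0.366,0.016,0,-5,0,-0.366,0.016,0,-5,0,-0.366,0.016,0,-5,0,-0.366,0.016,0,-5,0]'
python3 - <<'E'
from ang import *
s=manip.get_state();print(s['position'],np.degrees(s['tool_rot']))
c=cam('side');print(angles(c,[.5422,.0025]))
a=cv2.resize(c['image'][130:260,210:330],(480,520));cv2.imwrite('pics/c3.png',a)
E
```

```text
t: 5.7
position: [0.5706, -0.0249, 0.0467]
tool_rot: [-3.141, -0.001, -2.372]
contact_force: [-1.4, -1.4, 1.6]
gripper_width: 0.003
grasp_force: 1.2
t: 6.7
position: [0.5829, 0.0006, 0.0467]
tool_rot: [3.141, -0.002, -1.674]
contact_force: [-1.8, -2.8, 1.0]
gripper_width: 0.001
grasp_force: 1.4
[5.82924643e-01 5.62208774e-04 4.66557109e-02] [ 1.79948790e+02 -1.06777074e-01 -9.59333303e+01]
(np.float64(213.46611266629242), np.float64(195.89890548313502))
```

View pics/c3.png

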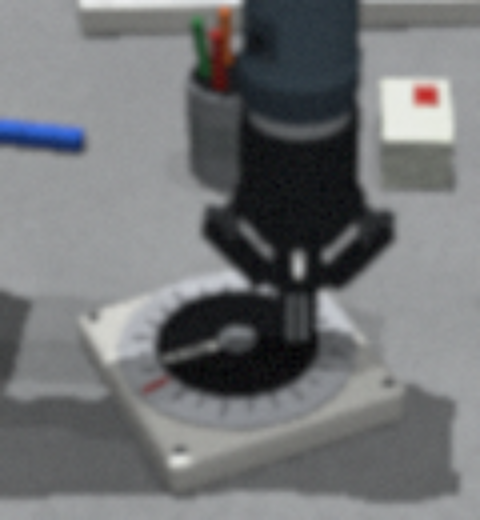

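The mark, at crop (165,358), is 17.6° short of the red line at (155,385), and the tracking is good. I push 15° more, slowly, and measure.

```bash
python3 -m crank '[-0.366,0.016,0,-5,0,-0.366,0.016,0,-5,0,-0.293,0.01,0,-4,0,0,0,0,0,0,0,0,0,0,0]'
python3 - <<'E'
from ang import *
c=cam('side')
for p in([.5422,.0025],center(c,[.5422,.0025]),[.5432,.0025],[.5422,.0035]): r,m=angles(c,p);print(p,r,m,r-m)
E
```

```text
t: 7.38
position: [0.5835, 0.0112, 0.0465]
tool_rot: [-3.141, -0.0, -1.433]
contact_force: [-1.0, -2.9, 0.3]
gripper_width: -0.0
grasp_force: 0.9
[0.5422, 0.0025] 213.41290113114704 211.55559017103667 1.8573109601103681
[0.54335939 0.00124467] 211.96752211527266 208.99057539260727 2.9769467226653887
[0.5432, 0.0025] 212.90288500319718 210.78311101827433 2.1197739849228583
[0.5422, 0.0035] 214.1006545602715 212.73848729949034 1.362167260781149
```

```bash
python3 -m crank '[-0.1,0,0,-1.3,0,0,0,0,0,0]'
python3 - <<'E'
from ang import *
c=cam('side')
for p in([.5422,.0025],[.5432,.0025]): r,m=angles(c,p);print(p,r,m,r-m)
s=manip.get_state();print(s['position'],np.degrees(s['tool_rot']))
E
```

```text
t: 7.68
position: [0.5834, 0.0125, 0.0464]
tool_rot: [-3.141, -0.0, -1.409]
contact_force: [-1.0, -2.5, 1.2]
gripper_width: -0.002
grasp_force: 1.1
[0.5422, 0.0025] 213.37271112974892 213.82404836388713 -0.45133723413820803
[0.5432, 0.0025] 212.85647700618824 212.9778871146216 -0.1214101084333663
[0.58341053 0.01250029 0.04640181] [-1.79977460e+02 -7.14526877e-04 -8.07133735e+01]
```

```bash
python3 -m crank '[0.4,0,0,0,0,0.8,0,0,0,0,0,0,-3,0,0,0,0,-5,0,0,0,0,0,0,0]'; python3 -m crank '[4.5,1.1,0,0,0,4.5,1.1,0,0,0,4.5,1.1,0,0,0,4.5,1.1,0,0,0,4.5,1.1,0,0,0,4.5,1.1,0,0,0,0,0,0,0,0]'
python3 - <<'E'
from ang import *
for n in('top','side'):
    c=cam(n); 
    for p in (center(c,[.5431,.0044]if n=='top' else [.5422,.0025]),np.array([.5432,.0045]if n=='top' else [.5422,.0025])):
        r,m=angles(c,p); print(n,p,r,m,r-m)
    h=hsv(c);H,S,V=cv2.split(h);grn=((H>45)&(H<80)&(S>120)&(V>50)).astype(np.uint8)
    if n=='side': r=comp(c,grn,(265,280,300,315));print(r and (r[0],r[1],back(c,*r[0],.038)))
    a=c['image'][165:275,200:400] if n=='top' else c['image'][170:340,210:350]
    cv2.imwrite(f'pics/d{n}.png',cv2.resize(a,None,fx=3.5,fy=3.5,interpolation=2))
E
```

```text
t: 8.35
position: [0.589, 0.0, 0.1308]
tool_rot: [-3.133, -0.002, -1.409]
contact_force: [0.2, -0.5, -0.0]
gripper_width: -0.001
grasp_force: 0.0
t: 9.22
position: [0.563, -0.28, 0.1251]
tool_rot: [3.141, -0.0, -1.413]
contact_force: [-0.4, 0.7, 1.1]
gripper_width: 0.001
grasp_force: 0.0
top [0.5429944 0.0044279] 215.3882300161453 216.76163404240896 -1.373404026263671
top [0.5432 0.0045] 215.33430105767306 216.66206269985065 -1.3277616421775917
side [0.55165161 0.00256573] 208.71594156839672 205.25785174145085 3.4580898269458658
side [0.5422 0.0025] 213.47806002584224 213.6795283735705 -0.20146834772825173
(array([282.31395349, 297.51744186]), np.int32(172), array([ 0.56148169, -0.28136171,  0.038     ]))
```

View pics/dtop.png

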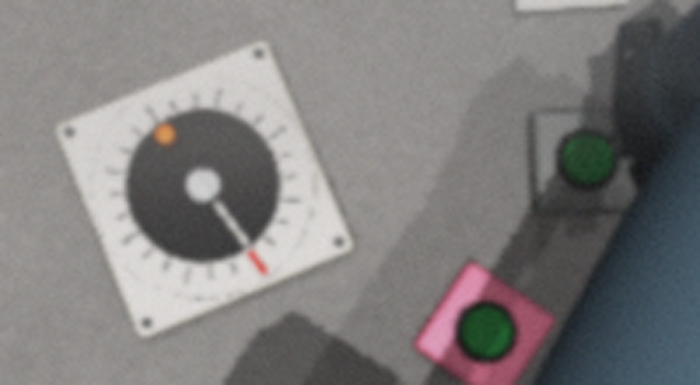

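View pics/dside.png

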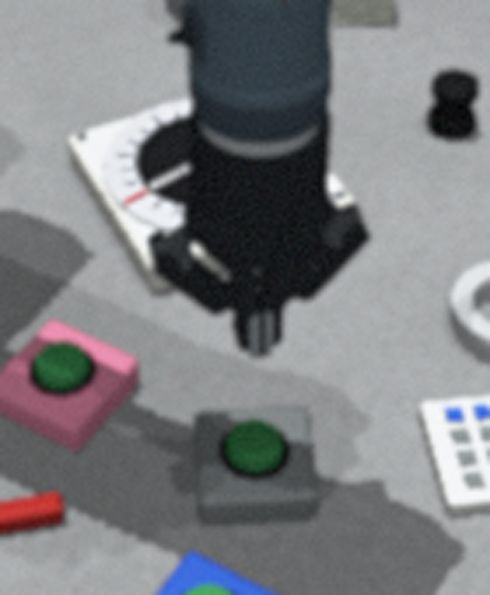

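The top view shows the mark (crop 248,248) running into the red line (258,262), and the side view shows the tool above and behind the button. The two cameras disagree by about 1°, so I check that with a method independent of the centre, and check the button reach.

```bash
python3 - <<'E'
from ang import *
c=cam('top'); im=c['image'].astype(float)
# centre-independent: rectified local grid along red azimuth, lateral centroid vs radius
a=np.radians(215.8); e=np.array([np.cos(a),np.sin(a)]); n=np.array([-e[1],e[0]])
def prof(z,r,f):
    s=np.linspace(-.007,.007,57); P=np.array([[*(np.array([.5431,.0045])+r*e+k*n),z] for k in s])
    uv=cv2.projectPoints(P,c['rvec'],c['tvec'],c['mtx'],None)[0].reshape(-1,2)
    v=np.stack([map_coordinates(im[...,k],[uv[:,1],uv[:,0]],order=1) for k in range(3)],-1); w=f(v); w=w-np.percentile(w,30); w=np.clip(w,0,None)
    return 1000*(w*s).sum()/w.sum()
R1=np.arange(.020,.053,.004); R2=np.arange(.062,.076,.003)
m=[prof(.0385,r,lambda v:v.mean(-1)) for r in R1]; r2=[prof(.0345,r,lambda v:v[:,2]-v[:,:2].mean(-1)) for r in R2]
print(np.round(m,2),np.round(r2,2)); 
f=np.polyfit(R1,m,1);g=np.polyfit(R2,r2,1);print('mark@57',np.polyval(f,.057),'red@60',np.polyval(g,.060),'axis offs',np.polyval(f,0),np.polyval(g,0),'slopes deg',np.degrees(f[0]/1000),np.degrees(g[0]/1000))
h=hsv(c);H,S,V=cv2.split(h);org=((H>5)&(H<20)&(S>120)&(V>90)).astype(np.uint8)
q=back(c,*comp(c,org,(215,175,302,262))[0],.0665);d=q[:2]-[.5431,.0045];print('peg',q,np.degrees(np.arctan2(d[1],d[0]))%360+180,np.hypot(*d))
E
```

```text
[0.45 0.44 0.44 0.64 0.66 0.56 0.81 0.82 0.67] [-0.51 -0.54 -0.59 -0.49 -0.27]
mark@57 0.8434625935221628 red@60 -0.6185058495597449 axis offs 0.21155560332209564 -1.6600650331697242 slopes deg 0.635186027776816 0.9946157555657236
peg [0.57593046 0.02902016 0.0665    ] 216.75503780284603 0.040976545014837294
```

Both the mark line and the peg in the top view say about 1.3° past the line (side: 0.2°). I nudge it back about 1° from the other side of the peg.

```bash
python3 -m crank '[-4.63,-0.62,0,0,0,-4.63,-0.62,0,0,0,-4.63,-0.62,0,0,0,-4.63,-0.62,0,0,0,-4.63,-0.62,0,0,0,-4.63,-0.62,0,0,0,-4.63,-0.62,0,0,0,0,0,0,-8.2,0]'; python3 -m crank '[0,0,0,-8.2,0,0,0,0,-8.2,0,0,0,0,-8.2,0,0,0,0,-8.2,0,0,0,0,0,0]'
```

```text
t: 10.38
position: [0.5528, 0.0551, 0.1262]
tool_rot: [3.141, 0.001, -1.254]
contact_force: [-0.0, -0.7, 0.6]
gripper_width: 0.004
grasp_force: 0.0
t: 11.0
position: [0.5534, 0.0517, 0.1262]
tool_rot: [3.142, 0.001, -0.693]
contact_force: [-0.0, 0.3, -0.2]
gripper_width: 0.001
grasp_force: 0.0
```

```bash
python3 -m crank '[0,0,3,0,0,0,0,3,0,0,0,0,2,0,0,0.5,0,0,0,0,0.4,0,0,0,0,0.2,0,0,0,0,0,0,0,0,0]'
python3 - <<'E'
from ang import *
c=cam('side'); r,m=angles(c,[.5422,.0025]);print(r,m,r-m,manip.get_state()['position'])
E
```

```text
t: 11.88
position: [0.5635, 0.0432, 0.0472]
tool_rot: [-3.14, -0.001, -0.693]
contact_force: [-0.2, -0.8, -0.1]
gripper_width: -0.002
grasp_force: 0.0
58.4172181341661 213.8250977124744 -155.4078795783083 [0.56317516 0.04332649 0.04699144]
```

```bash
cat > m.py <<'E'
from ang import *
v=[]
for i in range(3):
    c=cam('side'); v.append(angles(c,[.5422,.0025])[1])
s=manip.get_state();print(np.round(v,2),s['position'],s['contact_force'])
E
python3 -m crank '[0.12,0,0,0,0,0,0,0,0,0]' >/dev/null; python3 m.py; python3 -m crank '[0.07,0,0,0,0,0,0,0,0,0]'>/dev/null; python3 m.py
```

```text
[213.8  213.83 213.85] [0.56347396 0.04262539 0.04629143] [-0.71558311 -0.38992038  0.86624845]
[213.73 213.69 213.77] [0.56376676 0.04233708 0.04623205] [-1.97110649  1.08052541  0.27598499]
```

Contact is being made now (about 2 N), so I use small steps.

```bash
python3 -m crank '[0.05,0,0,0,0,0,0,0,0,0]' >/dev/null; python3 m.py; python3 -m crank '[0.04,0,0,0,0,0,0,0,0,0]'>/dev/null; python3 m.py
```

```text
[212.1  212.01 212.11] [0.56432769 0.0418259  0.04624674] [-1.27477791  0.80854618  0.71621224]
[211.43 211.45 211.44] [0.56465981 0.04151682 0.04624243] [-2.33799116  1.28997693  0.57713866]
```

It overstepped slightly (now about 1.3° short). I hop over the peg with the same orientation and nudge back one small step at a time.

```bash
python3 -m crank '[-0.5,0,0,0,0,0,0,-2,0,0,0,0,-2,0,0,2.5,0,0,0,0,2.6,0,0,0,0,0,0,0,0,0]'; python3 -m crank '[0,0,2,0,0,0,0,2,0,0,0,0,0,0,0]'; python3 m.py
```

```text
t: 14.28
position: [0.6019, 0.0113, 0.0867]
tool_rot: [-3.14, -0.002, -0.694]
contact_force: [-0.4, 0.4, 0.2]
gripper_width: -0.001
grasp_force: 0.0
t: 14.65
position: [0.5976, 0.013, 0.0447]
tool_rot: [3.139, 0.004, -0.692]
contact_force: [-0.0, 0.1, -0.5]
gripper_width: -0.001
grasp_force: 0.0
[211.42 211.45 211.45] [0.60037134 0.01257309 0.04716659] [ 0.74435802 -0.13320142  0.09554624]
```

```bash
python3 -m crank '[-0.3,0,0,0,0,-0.2,0,0,0,0,0,0,0,0,0]' ; python3 m.py
```

```text
t: 15.18
position: [0.5963, 0.0156, 0.0466]
tool_rot: [-3.141, -0.0, -0.693]
contact_force: [0.1, 0.1, -0.2]
gripper_width: 0.001
grasp_force: 0.0
[211.48 211.49 211.46] [0.59638365 0.01539274 0.04640683] [-0.08295232 -0.87929974 -0.47522353]
```

```bash
python3 -m crank '[-0.2,0,0,0,0,-0.15,0,0,0,0,0,0,0,0,0]'>/dev/null ; python3 m.py
```

```text
[211.49 211.47 211.55] [0.59363387 0.01764189 0.04631465] [-0.38150127 -0.46543923 -0.50315318]
```

```bash
python3 -m crank '[-0.08,0,0,0,0,0,0,0,0,0]'>/dev/null ; python3 m.py
```

```text
[211.46 211.51 211.45] [0.59299364 0.01816752 0.04631017] [ 0.45827923 -0.44208194  0.33024764]
```

```bash
python3 -m crank '[-0.04,0,0,0,0,0,0,0,0,0]'>/dev/null ; python3 m.py
```

```text
[211.47 211.5  211.46] [0.59265564 0.01844965 0.04629916] [-0.44786819 -0.0501739  -0.17023706]
```

```bash
python3 -m crank '[-0.06,0,0,0,0,0,0,0,0,0]'>/dev/null ; python3 m.py
```

```text
[211.51 211.5  211.46] [0.5923537  0.0187012  0.04634055] [ 0.40458898 -0.61575386  0.42977922]
```

```bash
python3 -m crank '[-0.04,0,0,0,0,0,0,0,0,0]'>/dev/null ; python3 m.py
```

```text
[211.53 211.57 211.59] [0.59216713 0.01903014 0.04638107] [ 2.65083637 -0.99089267 -1.34375354]
```

```bash
python3 -m crank '[-0.04,0,0,0,0,0,0,0,0,0]'>/dev/null ; python3 m.py
```

```text
[212.76 212.85 212.76] [0.5918664  0.01941401 0.04639894] [ 2.15347141 -0.10045677 -0.94934477]
```

At 212.8°, midway between what the two cameras ask. I back off and go to the button.

```bash
python3 -m crank '[0.3,0,0,0,0,0.7,0,0,0,0,0,0,-3,0,0,0,0,-5,0,0,0,0,0,0,0]'>/dev/null; python3 -m crank '[2.6,4.1,0,0,0,2.6,4.1,0,0,0,2.6,4.1,0,0,0,2.6,4.1,0,0,0,2.6,4.1,0,0,0,2.6,4.1,0,0,0,0,0,0,0,0,0,0,0,0,0]'
python3 - <<'E'
from ang import *
for n,p in(('top',[.5431,.0045]),('side',[.5422,.0025])):
    c=cam(n); r,m=angles(c,p); print(n,r,m,r-m)
c=cam('side');T=manip.get_state()['position'];print(T,proj(c,T),proj(c,[.5615,-.277,.038]))
E
```

```text
t: 19.48
position: [0.5615, -0.2756, 0.1253]
tool_rot: [-3.141, 0.002, -0.693]
contact_force: [-0.8, 1.0, -0.4]
gripper_width: 0.005
grasp_force: 0.0
top 215.38895687208563 215.96692882109977 -0.5779719490141417
side 213.47201541105431 212.5562975882347 0.9157178228196017
[ 0.56213092 -0.27459695  0.12594007] [282.59345276 267.60827647] [282.20156655 295.96893205]
```

The mark is at -0.6° and +0.9° in the two views, so centred. Next, the press.

```bash
python3 -m crank '[0,0,3,0,0,0,0,3,0,0,0,0,2.2,0,0,0,0,0,0,0]'; python3 -m crank '[0,0,0.3,0,0,0,0,0.3,0,0,0,0,0.2,0,0,0,0,0,0,0,0,0,0,0,0]'
```

```text
t: 20.12
position: [0.5607, -0.2738, 0.0423]
tool_rot: [3.141, 0.005, -0.691]
contact_force: [-0.3, 0.4, 0.6]
gripper_width: 0.004
grasp_force: 0.0
t: 20.75
position: [0.5629, -0.2763, 0.0369]
tool_rot: [-3.141, -0.002, -0.693]
contact_force: [1.3, 0.0, 3.0]
gripper_width: 0.0
grasp_force: 0.9
```

```bash
python3 -m crank '[0,0,0.2,0,0,0,0,0.1,0,0,0,0,0,0,0]'; python3 -m crank '[0,0,0.1,0,0,0,0,0,0,0]';python3 -m crank '[0,0,0.1,0,0,0,0,0,0,0]'
```

```text
t: 21.12
position: [0.5629, -0.2763, 0.0336]
tool_rot: [-3.141, -0.001, -0.693]
contact_force: [2.1, 0.1, 3.4]
gripper_width: -0.0
grasp_force: 1.8
t: 21.38
position: [0.5628, -0.2763, 0.0326]
tool_rot: [-3.141, -0.001, -0.693]
contact_force: [3.5, -0.1, 3.8]
gripper_width: -0.002
grasp_force: 2.0
t: 21.62
position: [0.5628, -0.2763, 0.032]
tool_rot: [-3.141, -0.001, -0.693]
contact_force: [2.0, -0.3, 6.7]
gripper_width: 0.004
grasp_force: 3.4
```

```bash
python3 -m crank '[0,0,0.05,0,0,0,0,0,0,0]'; python3 -m crank '[0,0,-0.3,0,0,0,0,-0.5,0,0,0,0,-2,0,0,0,0,-5,0,0,0,0,-5,0,0,0,0,0,0,0]'
python3 - <<'E'
from ang import *
for n,p in(('top',[.5431,.0045]),('side',[.5422,.0025])):
    c=cam(n); r,m=angles(c,p); print(n,r,m,r-m)
h=hsv(c);H,S,V=cv2.split(h);grn=((H>45)&(H<80)&(S>120)&(V>50)).astype(np.uint8);r=comp(c,grn,(265,280,300,315));print(r[0],r[1],back(c,*r[0],.038))
cv2.imwrite('pics/e.png',cv2.resize(c['image'][170:340,210:350],None,fx=3.5,fy=3.5))
E
```

```text
t: 21.88
position: [0.5629, -0.2763, 0.032]
tool_rot: [-3.141, -0.002, -0.693]
contact_force: [1.8, 1.2, 9.0]
gripper_width: 0.004
grasp_force: 4.8
t: 22.62
position: [0.5632, -0.2771, 0.1625]
tool_rot: [3.142, -0.005, -0.693]
contact_force: [1.1, -0.4, -0.2]
gripper_width: -0.001
grasp_force: 0.0
top 215.38456496721267 215.9706677044414 -0.5861027372287424
side 213.49205691044165 212.74954601491942 0.7425108955222299
[282.23863636 297.38636364] 176 [ 0.56133867 -0.2809855   0.038     ]
```

View pics/e.png

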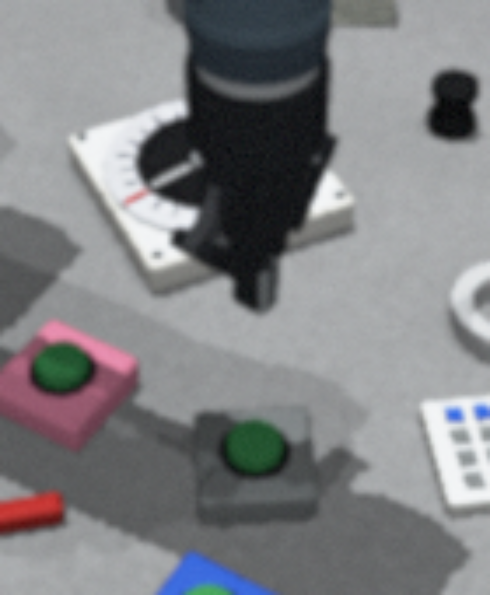

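The picture shows the button back up at crop (255,447), the box unmoved, the mark on the red line at (140,195), and the tool clear of everything.

```bash
python3 -c "
from workcell import job_done
print(job_done())"
```

```text
the job is handed in; nothing more can be done
None
```

The job is handed in: the dial mark sits on the red line (within about 1° in both camera views), and the green button was pressed to its stop (0.032 m, 9 N) and came back up; the grey box did not move, and it ended at about 23 s of the 61 s allowed.

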